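# Sweep the stray bottle caps off the balance slab

## Robot

A 7-joint arm with a two-finger parallel gripper is mounted at the origin on the work surface. World frame = base frame: x ahead of the robot, y to its left, z up, the work surface at z = 0. Lengths are in m, angles in rad, forces in N, time in s.
With the tool pointing down it reaches from about 0.4 to 0.85 m from the base axis. Payload 4.5 kg.
Tool frame: the origin (TCP) lies at the very end of the fingers, on their centre line; the grasp point (between the pads) lies 19 mm behind it; z points along the fingers, y is the direction in which the jaws open and shut (so a half turn about z gives the same grasp; the last joint's range is limited). The gripper opens to 85 mm and grips with 20 to 120 N. Pads are 22 mm wide; open, the fingers measure 114 mm over their backs; the gripper's body (76 mm by 85 mm) begins 54 mm behind the grasp point. The pads swing forward as they close: fully open they stand 13 mm farther back than shut.
Start: joints at [-1.221, 0.689, -0.195, 1.565, 0.157, 0.902, -0.215], TCP at [0.194, 0.594, 0.231] pointing down, gripper open.
Joint ranges: [-3.01, 3.01], [-0.46, 2.08], [-1.47, 1.51], [0.13, 2.56], [-1, 4.14], [0.04, 2.09], [-2.66, 2.66]. Speed limits (rad/s): [2.57, 2.57, 3.14, 3.14, 3.14, 3.14, 3.14].

## Interface

Orientations are given as a 3x3 rotation matrix whose columns are the frame's x, y, z axes.
In Python, from plant import arm, capture, sign_off gives the robot as it stands.
- The arm moves only by the tool drive_tool, never from a script. Its arguments are lists of equal length, an entry for each row: "dp": the shift along the tool's x, y, z in units of 0.25 m (1.0 is 0.25 m), a list of three; "twist": the turn, a rotation vector about the tool's x, y, z in units of 60 degrees (1.0 is 60 degrees), a list of three; "grip": the closure, from -1 (fully open) to 1 (shut). In form: {"dp": [[x, y, z], ...], "twist": [[ax, ay, az], ...], "grip": [grip, ...]}. A call has 1 to 20 rows; each row is the pose to reach, as a shift and turn from the pose commanded when the call began, along the tool's axes at that moment; what a row does not reach only later rows make up. A row lasts 1/10 s, in which the tool goes at most 50 mm and 8.59 degrees, less where a joint would pass 70% of its speed; a pose out of reach is approached as far as the arm can. A call with a number of a shift or a turn outside -1 to 1 is refused whole. A call with a gripper value outside its range is refused whole. The fingers move at their own pace and stop on an object; "newtons" is the grip in N (left out, the last holds). Time passes only in rows, so rows that repeat a pose let the fingers close. It gives the time, the measured TCP pose, the force and the opening at its end, in the units of the state.
- arm.get_state(): the state, without advancing time (a new reading comes with each control period).
- capture(name): name is "scene" or "side" or "wrist"; returns a dict with "color" (420x560x3 uint8, red, green, blue), "vfov" (degrees; the focal length in pixels is half the picture's height over the tangent of half this angle, whatever the lens; pixels are square), "cx", "cy" (the principal point, pixels), "xyz" and "orientation" of the camera in the world; the wrist camera has in their place "T_tool_cam" (4x4, takes a point from camera to tool coordinates, whose origin is the TCP and whose axes are the flange's). Camera axes: x right, y down, z forward; pixel columns grow to the right and rows downward; lengths in m; the calibration is good to about 2 mm. A picture is of the moment at which its call begins: read the wrist's pose just before it. There is no depth.
- sign_off(): hands the job in, once; it reports no verdict.
The state is a dict: "time_s": time; "joint_positions": joint angles; "qvel": joint speeds; "effort": joint torques, N m; "tcp_pos": TCP position; "tool_rot": TCP orientation; "force": force on the tool from outside, world axes, zero at the start; "wrist_torque": the same for the moment, N m; "grip_width": finger opening in m.
Only numpy, scipy, OpenCV 4.12 (cv2) and the standard library are available. Lean on these libraries where they do the work, as an engineer would, in place of code of your own. Each camera call takes 0.05 s, during which the arm holds its last target.

## Task

Clear the stone balance slab for weighing: use the fingers as a broom and sweep the three red bottle caps over the edge of the slab into the blue tray. Only push the caps along the slab, do not lift any of them, and leave the brass weight, the vial, and the beaker and jar behind the slab standing where they are.

Things in the scene. Friction and masses are not known exactly. Their poses are not given: they have to be found in the camera images.
- slab: pale marble slab, fixed, 270 mm (its x) by 300 mm (its y), 60 mm thick, lying on the bench; origin at the centre of its underside, so its top is 60 mm above the origin; its x points away from the robot, turned a little
- blue_tray: blue open plastic tray, fixed, the one to fill, 270 mm (its x) by 120 mm (its y) and 50 mm high, walls 4 mm, inner floor 4 mm above the bench; origin at the centre of its underside; its axes are parallel to the slab's. It stands 3 mm off the slab's end edge, at either the +y or the -y end; its rim is 10 mm lower than the slab's top, so parts pushed over that edge of the slab drop in
- yellow_tray: yellow open plastic tray, fixed, to stay empty, 270 mm (its x) by 120 mm (its y) and 50 mm high, walls 4 mm, inner floor 4 mm above the bench; origin at the centre of its underside; its axes are parallel to the slab's. It stands 3 mm off the slab's other end edge, at either the +y or the -y end; its rim is 10 mm lower than the slab's top, so parts pushed over that edge of the slab drop in
- cap1: red plastic screw cap, closed side up, a disc 34 mm across and 16 mm high, 10 to 20 g, lying flat and loose on the slab; origin at its middle, so 8 mm above the slab's top while it lies there; its yaw means nothing
- cap2: red plastic screw cap, closed side up, a disc 34 mm across and 16 mm high, 10 to 20 g, lying flat and loose on the slab; origin at its middle, so 8 mm above the slab's top while it lies there; its yaw means nothing
- cap3: red plastic screw cap, closed side up, a disc 34 mm across and 16 mm high, 10 to 20 g, lying flat and loose on the slab; origin at its middle, so 8 mm above the slab's top while it lies there; its yaw means nothing
- weight: brass calibration weight with a knob, 24 mm across and 40 mm high, 100 g, standing loose on the middle strip of the slab; origin at the centre of its underside; must stay put
- vial: small amber glass vial with a white stopper, 22 mm across and 40 mm high, standing loose on the middle strip of the slab; origin at the centre of its underside; must stay put
- beaker: clear beaker, 70 mm across and 90 mm high, on the bench behind the slab; origin at the centre of its underside; must stay put
- jar: amber jar with white lid, 60 mm across and 70 mm high, on the bench behind the slab; origin at the centre of its underside; must stay put

How it is judged:
By the outcome, as a careful person would: the job done as asked, in the order asked, and still so for the second after the job is handed in, with the robot touching nothing.
It also fails if it takes over 54 s, if anything falls off the work surface, if the arm or the gripper's body presses on something with over 40 N, if the wrist force passes 120 N, or if a joint passes its speed limit or range.

## Working session

There is one attempt and no reset: what is moved stays moved. The work goes in short steps, Python scripts to look and compute and a tool call to move; the robot and the scene stay as the last step left them, time stands still between calls to the robot, and variables do not carry over. Pictures are saved under pics/ and viewed, and the job is handed in when it is done.

Besides the shell and the picture viewer there is one more tool, called in YAML: its name, and indented under it one key for each argument. drive_tool: Moves the arm, as the interface text tells. Its arguments: {"type":"object","properties":{"dp":{"type":"array"},"twist":{"type":"array"},"grip":{"type":"array"},"newtons":{"type":"number"}},"required":["dp","twist","grip"]}

```bash
mkdir -p pics; python3 - <<'E'
from plant import arm,capture
import cv2,numpy as np
s=arm.get_state();print(s['time_s'],s['tcp_pos'],np.round(s['tool_rot'],3).tolist(),s['grip_width'])
for n in('scene','side'):
    c=capture(n);cv2.imwrite(f'pics/{n}0.png',c['color'][:,:,::-1])
    np.savez(f'{n}0.npz',**c);print({k:np.round(v,4).tolist() for k,v in c.items() if k!='color'})
E
```

```text
0.0 [0.1939507  0.59344974 0.2304767 ] [[-0.951, 0.31, -0.0], [0.31, 0.951, -0.002], [-0.0, -0.002, -1.0]] 0.08525218094798627
{'vfov': 49.877, 'cx': 276.2734, 'cy': 214.3799, 'xyz': [1.0961, 0.4934, 0.6992], 'orientation': [[-0.6982, 0.478, -0.533], [0.7159, 0.4747, -0.512], [0.0083, -0.739, -0.6736]]}
{'vfov': 45.8662, 'cx': 284.4381, 'cy': 211.2609, 'xyz': [0.2814, -0.5724, 0.5465], 'orientation': [[0.8731, -0.2719, 0.4047], [-0.4875, -0.5038, 0.7131], [0.01, -0.8199, -0.5724]]}
```

View pics/scene0.png

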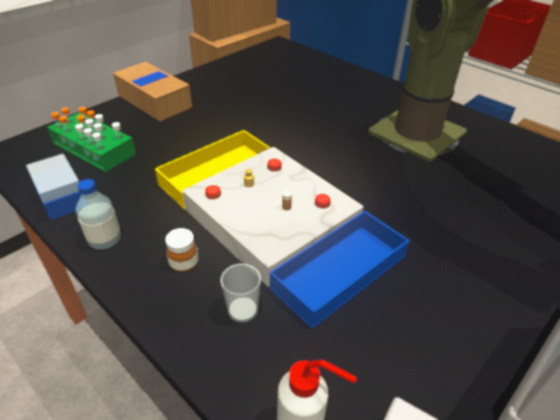

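View pics/side0.png

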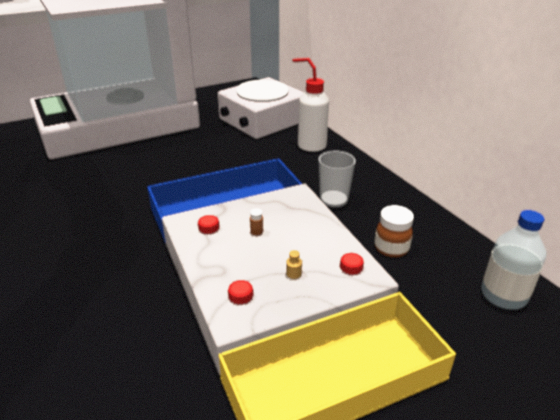

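The scene view shows the caps at about (213,191), (274,164) and (322,200), the weight at (249,180), the vial at (287,201), and the blue tray to the lower right. In the side view the caps are at (208,224), (241,291) and (352,263), and the blue tray is at the far end. Next I'll measure.

```bash
cat > h.py <<'E'
import numpy as np,cv2
def load(n): return dict(np.load(n))
def ray(c,u,v):
    h=c['color'].shape[0];f=h/2/np.tan(np.radians(float(c['vfov']))/2)
    d=np.array(c['orientation'])@np.array([(u-c['cx'])/f,(v-c['cy'])/f,1.]);return np.array(c['xyz']),d
def plane(c,u,v,z):
    o,d=ray(c,u,v);return o+d*(z-o[2])/d[2]
def proj(c,p):
    h=c['color'].shape[0];f=h/2/np.tan(np.radians(float(c['vfov']))/2)
    q=np.array(c['orientation']).T@(np.array(p)-c['xyz']);return f*q[0]/q[2]+c['cx'],f*q[1]/q[2]+c['cy']
def tri(ca,a,cb,b):
    A=[];B=[]
    o1,d1=ray(ca,*a);o2,d2=ray(cb,*b)
    s=np.linalg.lstsq(np.c_[d1,-d2],o2-o1,rcond=None)[0]
    p,q=o1+s[0]*d1,o2+s[1]*d2;return (p+q)/2,np.linalg.norm(p-q)
def blobs(mask,amin=40):
    n,l,st,ce=cv2.connectedComponentsWithStats(mask.astype(np.uint8));return [(ce[i].round(1),st[i].tolist()) for i in range(1,n) if st[i,4]>amin]
E
python3 - <<'E'
from h import *
for n in('scene','side'):
    c=load(n+'0.npz');hsv=cv2.cvtColor(c['color'],cv2.COLOR_RGB2HSV);H,S,V=cv2.split(hsv)
    print(n)
    for ce,st in blobs(((H<6)|(H>174))&(S>180)&(V>110)):print('red',ce,st,plane(c,*ce,.069).round(4))
    for ce,st in blobs((H>8)&(H<28)&(S>90)&(V>50),15):print('brassamber',ce,st,plane(c,*ce,.075).round(4))
    for lo,hi,nm in((100,130,'blue'),(22,34,'yellow')):
        for ce,st in blobs((H>=lo)&(H<=hi)&(S>150)&(V>60),2000):print(nm,ce,st,plane(c,*ce,.02).round(3))
    # slab top
    m=((S<60)&(V>130)).astype(np.uint8)
    m=cv2.morphologyEx(m,cv2.MORPH_CLOSE,np.ones((9,9)))
    cs=cv2.findContours(m,0,2)[0]
    for k in cs:
        x,y,w,h=cv2.boundingRect(k)
        if 8000<cv2.contourArea(k)<60000:
            hu=cv2.convexHull(k);ap=cv2.approxPolyDP(hu,6,True)[:,0];print('slab',[(p.tolist(),plane(c,*p,.06).round(3).tolist()) for p in ap])
E
```

```text
scene
red [532.8   5.3] [510, 0, 40, 14, 185] [-1.1236 -0.1337  0.069 ]
red [512.4  17.8] [487, 11, 49, 14, 181] [-0.9094 -0.131   0.069 ]
red [274.1 163.5] [269, 160, 11, 8, 76] [ 0.4733 -0.1139  0.069 ]
red [212.3 191.1] [206, 186, 13, 11, 113] [ 0.642 -0.138  0.069]
red [322.4 199.4] [316, 195, 13, 10, 98] [0.4932 0.0514 0.069 ]
red [312.6 375.3] [290, 359, 67, 37, 1212] [0.8142 0.3014 0.069 ]
brassamber [232.   27.1] [189, 0, 101, 68, 4744] [-0.0282 -0.8282  0.075 ]
brassamber [547.4  48.2] [526, 0, 34, 85, 1747] [-0.6789  0.0891  0.075 ]
brassamber [478.7  27.6] [467, 6, 21, 44, 111] [-0.6924 -0.1706  0.075 ]
brassamber [153.9  92. ] [113, 62, 80, 60, 2800] [ 0.4748 -0.602   0.075 ]
brassamber [ 60.9 114.7] [51, 107, 19, 17, 189] [ 0.7254 -0.6692  0.075 ]
brassamber [ 85.1 113.3] [77, 106, 19, 17, 188] [ 0.6759 -0.6304  0.075 ]
brassamber [539.7 129.3] [517, 119, 43, 23, 446] [-0.1184  0.2766  0.075 ]
brassamber [203.9 160. ] [154, 128, 117, 82, 2322] [ 0.5862 -0.2351  0.075 ]
brassamber [420.7 138.5] [399, 133, 43, 9, 57] [0.1411 0.0792 0.075 ]
brassamber [248.5 177.7] [244, 16
[... 1211 characters left out ...]
9, 217, 19, 16, 221] [0.4917 0.0469 0.069 ]
red [351.2 264.8] [341, 254, 22, 20, 275] [ 0.6383 -0.1429  0.069 ]
red [240.3 293.2] [229, 281, 23, 22, 323] [ 0.4716 -0.1187  0.069 ]
brassamber [256.1 226.2] [250, 217, 13, 18, 176] [5.549e-01 2.000e-04 7.500e-02]
brassamber [393.6 234.4] [376, 222, 37, 21, 435] [ 0.7341 -0.121   0.075 ]
brassamber [389.8 253.4] [375, 246, 31, 11, 66] [ 0.6992 -0.1547  0.075 ]
brassamber [293.7 265.1] [287, 251, 15, 28, 345] [ 0.5607 -0.1093  0.075 ]
brassamber [345.6 355.7] [218, 291, 239, 129, 10676] [ 0.5337 -0.2775  0.075 ]
blue [218.  186.7] [147, 158, 155, 80, 4581] [0.579 0.221 0.02 ]
yellow [346.4 356.5] [219, 292, 237, 128, 11295] [ 0.563 -0.245  0.02 ]
```

```bash
python3 - <<'E'
from h import *
for n,(x,y,w,h) in (('scene',(150,120,265,200)),('side',(140,150,320,250))):
    c=load(n+'0.npz');cv2.imwrite(f'pics/{n}0z.png',cv2.resize(c['color'][y:y+h,x:x+w,::-1],None,fx=2.4,fy=2.4,interpolation=2))
E
python3 - <<'E'
from h import *
a,b=load('scene0.npz'),load('side0.npz')
for n,p,q in(('A',(322.4,199.4),(208.1,225.1)),('B',(274.1,163.5),(240.3,293.2)),('C',(212.3,191.1),(351.2,264.8)),('weight',(248.5,177.7),(293.7,265.1)),('vial',(286.4,203.6),(256.1,226.2))):
    P,e=tri(a,p,b,q);print(n,P.round(4),round(e,4))
E
```

```text
A [0.4922 0.0499 0.0672] 0.0013
B [ 0.4719 -0.1162  0.0669] 0.0014
C [ 0.6402 -0.1406  0.0664] 0.0
weight [ 0.5598 -0.1101  0.0761] 0.0007
vial [0.5582 0.0065 0.0697] 0.0005
```

View pics/scene0z.png

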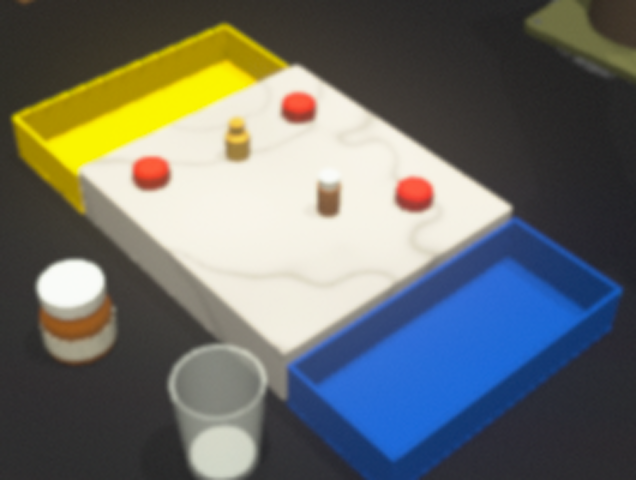

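View pics/side0z.png

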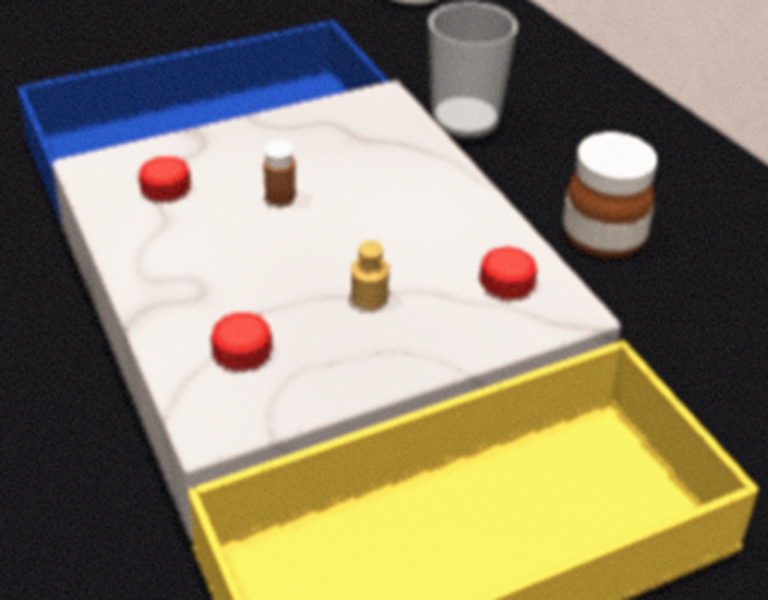

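Zoomed slab corners. Scene: (274,147), (363,207), (269,266), (183,191). Side: (163,217), (306,184), (397,285), (218,344). I'll fit the slab pose from these.

```bash
python3 - <<'E'
from h import *
a,b=load('scene0.npz'),load('side0.npz')
# order: near -y, near +y, far +y, far -y
S=[(274.2,147.5),(363.3,206.7),(268.8,265.8),(183.3,190.8)]
T=[(218.3,343.8),(162.9,216.7),(305.8,184.2),(397.5,285.4)]
W=[]
for s,t in zip(S,T):
    p,q=plane(a,*s,.06)[:2],plane(b,*t,.06)[:2];P,e=tri(a,s,b,t);print(p.round(4),q.round(4),P.round(3));W.append((p+q)/2)
W=np.array(W);L=np.array([[-.135,-.15],[-.135,.15],[.135,.15],[.135,-.15]])
M=W.mean(0);U,_,Vt=np.linalg.svd(L.T@(W-M));R=(U@Vt).T
print(M,np.degrees(np.arctan2(R[1,0],R[0,0])),np.linalg.norm(W-M-L@R.T,axis=1))
np.savez('slab.npz',M=M,R=R)
for n,p in dict(A=(.4922,.049),B=(.4719,-.1165),C=(.640,-.1406),wt=(.5598,-.1101),vial=(.5582,.0055)).items():print(n,(R.T@(np.array(p)-M)).round(4))
E
cat >> h.py <<'E'
def plan(sx,sy,z,yaw=True):
    from plant import arm
    from scipy.spatial.transform import Rotation as Ro
    k=np.load('slab.npz');st=arm.get_state();Rt=np.array(st['tool_rot']);p=np.array(st['tcp_pos'])
    w=np.r_[k['M']+k['R']@[sx,sy],z]
    ux=np.r_[k['R'][:,0],0];zz=np.array([0,0,-1.])
    best=None
    for s in(1,-1):
        y=s*ux;G=np.c_[np.cross(y,zz),y,zz];r=Ro.from_matrix(Rt.T@G).as_rotvec()
        if best is None or np.linalg.norm(r)<np.linalg.norm(best):best=r
    print('t',round(st['time_s'],2),'tgt',w.round(4),'dp',(Rt.T@(w-p)/.25).round(3),'twist',(best/np.radians(60)).round(3),'slab now',(k['R'].T@(p[:2]-k['M'])).round(4),p.round(4))
E
python3 -c "
from h import *
plan(-.079,.03,.231)"
```

```text
[ 0.4157 -0.17  ] [ 0.4139 -0.1774] [ 0.414 -0.174  0.057]
[0.4412 0.123 ] [0.438  0.1167] [0.439 0.121 0.057]
[0.7022 0.0972] [0.7032 0.0916] [0.703 0.095 0.059]
[ 0.6803 -0.1934] [ 0.6769 -0.2023] [ 0.679 -0.199  0.056]
[ 0.55891738 -0.03934446] -5.046890986836035 [0.00473527 0.00288187 0.00544713 0.00320402]
A [-0.0742  0.0821]
B [-0.0799 -0.0845]
C [ 0.0897 -0.0937]
wt [ 0.0071 -0.0704]
vial [-0.0047  0.0446]
t 0.1 tgt [ 0.4829 -0.0025  0.231 ] dp [-1.839 -1.907  0.002] twist [-1.000e-03  1.000e-03  1.283e+00] slab now [-0.4192  0.5983] [0.194  0.5935 0.2306]
```

drive_tool:
  dp:
    - [-0.04,-0.04,0]
    - [-0.12,-0.12,0]
    - [-0.22,-0.22,0]
    - [-0.33,-0.33,0]
    - [-0.44,-0.44,0]
    - [-0.55,-0.55,0]
    - [-0.66,-0.66,0]
    - [-0.77,-0.77,0]
    - [-0.86,-0.86,0]
    - [-0.92,-0.93,0]
    - [-0.95,-0.97,0]
  twist:
    - [0,0,0.03]
    - [0,0,0.08]
    - [0,0,0.15]
    - [0,0,0.22]
    - [0,0,0.29]
    - [0,0,0.36]
    - [0,0,0.43]
    - [0,0,0.5]
    - [0,0,0.57]
    - [0,0,0.62]
    - [0,0,0.65]
  grip: [0.5,0.5,0.5,0.5,0.5,0.5,0.5,0.5,0.5,0.5,0.5]

```text
time_s: 1.2
tcp_pos: [0.3452, 0.2875, 0.2312]
tool_rot: [[-0.539, 0.842, -0.0], [0.842, 0.539, -0.001], [-0.001, -0.001, -1.0]]
force: [0.0, 0.1, -0.1]
grip_width: 0.021
```

```bash
python3 -c "
from h import *
plan(-.076,.036,.15)"
```

```text
t 1.2 tgt [0.4864 0.0032 0.15  ] dp [-1.262 -0.138  0.326] twist [-0.     0.001  0.628] slab now [-0.2416  0.3067] [0.3452 0.2875 0.2312]
```

drive_tool:
  dp:
    - [-0.04,0,0]
    - [-0.12,-0.01,0]
    - [-0.22,-0.02,0.02]
    - [-0.33,-0.03,0.04]
    - [-0.44,-0.04,0.06]
    - [-0.55,-0.06,0.09]
    - [-0.66,-0.07,0.12]
    - [-0.77,-0.08,0.15]
    - [-0.87,-0.09,0.18]
    - [-0.95,-0.1,0.2]
    - [-0.98,-0.11,0.2]
    - [-0.98,-0.11,0.2]
  twist:
    - [0,0,0.03]
    - [0,0,0.08]
    - [0,0,0.15]
    - [0,0,0.22]
    - [0,0,0.29]
    - [0,0,0.36]
    - [0,0,0.43]
    - [0,0,0.5]
    - [0,0,0.56]
    - [0,0,0.6]
    - [0,0,0.63]
    - [0,0,0.63]
  grip: [0.5,0.5,0.5,0.5,0.5,0.5,0.5,0.5,0.5,0.5,0.5,0.5]

```text
time_s: 2.4
tcp_pos: [0.4548, 0.0691, 0.1812]
tool_rot: [[0.086, 0.996, -0.0], [0.996, -0.086, 0.0], [0.0, -0.0, -1.0]]
force: [-0.3, 0.7, -0.1]
grip_width: 0.0212
```

```bash
python3 -c "
from h import *
plan(-.076,.036,.0645)
from plant import arm,capture
for n in ('wrist',):
  c=capture(n);cv2.imwrite('pics/w1.png',c['color'][:,:,::-1])
"
```

```text
t 2.4 tgt [0.4864 0.0032 0.0645] dp [-0.252  0.149  0.467] twist [-0.    -0.     0.001] slab now [-0.1133  0.0989] [0.4548 0.0691 0.1812]
```

View pics/w1.png

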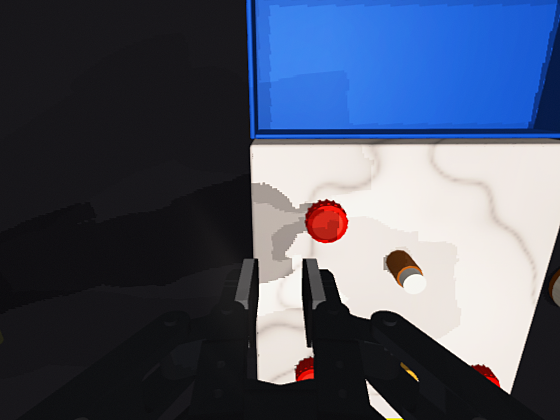

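The wrist view shows cap A at (327,221), the vial at (405,270), the slab's left edge at column 250 and its +y edge at row 138. I'll cross-check the measurements from here.

```bash
python3 - <<'E'
from h import *
from plant import arm,capture
st=arm.get_state();c=capture('wrist');T=np.array(c['T_tool_cam']);R=np.array(st['tool_rot'])
c['orientation']=R@T[:3,:3];c['xyz']=R@T[:3,3]+st['tcp_pos']
k=np.load('slab.npz')
f=lambda u,v,z:(k['R'].T@(plane(c,u,v,z)[:2]-k['M'])).round(4)
print('capA top',plane(c,327,221,.076).round(4),f(327,221,.076))
print('edge x',f(251,150,.06),f(251,240,.06),'edge y',f(260,141,.06),f(540,141,.06),'vialstopper',f(414,283,.1),f(392,250,.06))
E
```

```text
capA top [0.4926 0.0552 0.076 ] [-0.0744  0.0883]
edge x [-0.1366  0.1434] [-0.1384  0.0638] edge y [-0.1292  0.1507] [0.0956 0.1518] vialstopper [-0.0066  0.0454] [-0.012   0.0546]
```

drive_tool:
  dp:
    - [-0.05,0.03,0]
    - [-0.12,0.07,0.03]
    - [-0.19,0.11,0.08]
    - [-0.24,0.13,0.15]
    - [-0.25,0.13,0.23]
    - [-0.25,0.13,0.31]
    - [-0.25,0.13,0.38]
    - [-0.25,0.13,0.43]
    - [-0.25,0.13,0.46]
    - [-0.25,0.13,0.465]
    - [-0.25,0.13,0.465]
  twist:
    - [0,0,0]
    - [0,0,0]
    - [0,0,0]
    - [0,0,0]
    - [0,0,0]
    - [0,0,0]
    - [0,0,0]
    - [0,0,0]
    - [0,0,0]
    - [0,0,0]
    - [0,0,0]
  grip: [0.5,0.5,0.5,0.5,0.5,0.5,0.5,0.5,0.5,0.5,0.5]

```text
time_s: 3.6
tcp_pos: [0.4818, 0.0049, 0.0653]
tool_rot: [[0.084, 0.996, 0.0], [0.996, -0.084, 0.0], [0.0, 0.0, -1.0]]
force: [-0.0, 0.1, -0.1]
grip_width: 0.0213
```

```bash
python3 - <<'E'
from h import *
plan(-.08,.19,.0645)
from plant import arm,capture
c=capture('scene')['color'][90:330,130:450];d=capture('side')['color'][130:370,130:450]
cv2.imwrite('pics/d1.png',cv2.resize(np.hstack([c,d])[:,:,::-1],(800,300)))
E
```

```text
t 3.6 tgt [0.4959 0.157  0.0645] dp [0.611 0.005 0.004] twist [ 0.    -0.     0.004] slab now [-0.0807  0.0373] [0.4818 0.0049 0.0653]
```

View pics/d1.png

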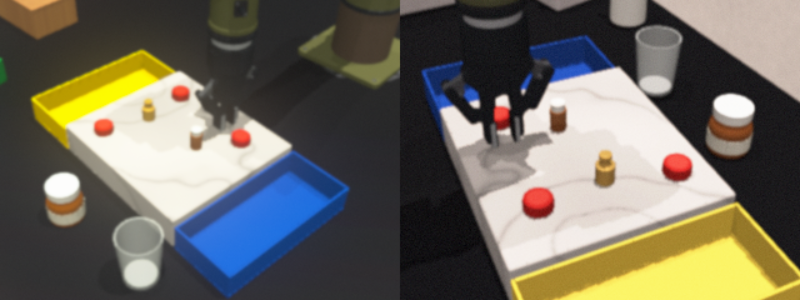

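The fingers are down behind cap A, with the knuckles well above the vial. Sweeping cap A.

drive_tool:
  dp:
    - [0.02,0,0]
    - [0.05,0,0]
    - [0.08,0,0]
    - [0.12,0,0]
    - [0.16,0,0]
    - [0.2,0,0]
    - [0.24,0,0]
    - [0.28,0,0]
    - [0.32,0,0]
    - [0.36,0,0]
    - [0.4,0,0]
    - [0.44,0,0]
    - [0.48,0,0]
    - [0.52,0,0]
    - [0.55,0,0]
    - [0.58,0,0]
    - [0.6,0,0]
    - [0.6,0,0]
  twist:
    - [0,0,0]
    - [0,0,0]
    - [0,0,0]
    - [0,0,0]
    - [0,0,0]
    - [0,0,0]
    - [0,0,0]
    - [0,0,0]
    - [0,0,0]
    - [0,0,0]
    - [0,0,0]
    - [0,0,0]
    - [0,0,0]
    - [0,0,0]
    - [0,0,0]
    - [0,0,0]
    - [0,0,0]
    - [0,0,0]
  grip: [0.5,0.5,0.5,0.5,0.5,0.5,0.5,0.5,0.5,0.5,0.5,0.5,0.5,0.5,0.5,0.5,0.5,0.5]

```text
time_s: 5.5
tcp_pos: [0.4945, 0.1546, 0.065]
tool_rot: [[0.084, 0.996, 0.0], [0.996, -0.084, 0.001], [0.001, 0.0, -1.0]]
force: [0.0, -0.6, -0.2]
grip_width: 0.0213
```

```bash
python3 - <<'E'
from h import *
plan(-.085,-.135,.13)
from plant import arm,capture
c=capture('scene')['color'][90:330,130:450];d=capture('side')['color'][130:370,130:450]
cv2.imwrite('pics/d2.png',cv2.resize(np.hstack([c,d])[:,:,::-1],(800,300)))
E
```

```text
t 5.5 tgt [ 0.4624 -0.1663  0.13  ] dp [-1.29  -0.02  -0.261] twist [ 0.    -0.001  0.004] slab now [-0.0813  0.1875] [0.4945 0.1546 0.065 ]
```

View pics/d2.png

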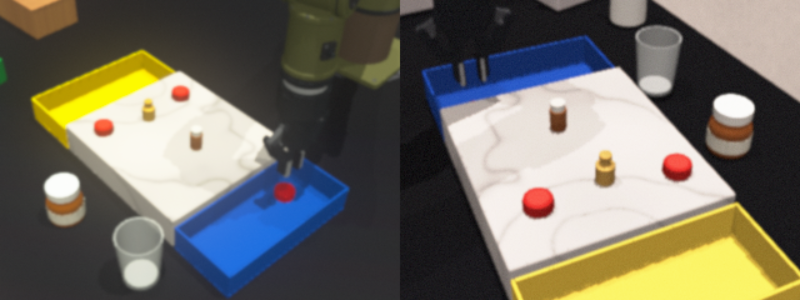

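Cap A is in the blue tray (scene crop (285,191)). Next is cap B.

drive_tool:
  dp:
    - [0,0,-0.06]
    - [0,0,-0.18]
    - [-0.03,0,-0.3]
    - [-0.1,0,-0.37]
    - [-0.2,0,-0.38]
    - [-0.31,0,-0.38]
    - [-0.43,0,-0.38]
    - [-0.55,0,-0.38]
    - [-0.67,0,-0.38]
    - [-0.79,0,-0.38]
    - [-0.88,0,-0.38]
    - [-0.95,0,-0.38]
    - [-0.98,0,-0.38]
    - [-0.98,0,-0.38]
  twist:
    - [0,0,0]
    - [0,0,0]
    - [0,0,0]
    - [0,0,0]
    - [0,0,0]
    - [0,0,0]
    - [0,0,0]
    - [0,0,0]
    - [0,0,0]
    - [0,0,0]
    - [0,0,0]
    - [0,0,0]
    - [0,0,0]
    - [0,0,0]
  grip: [0.5,0.5,0.5,0.5,0.5,0.5,0.5,0.5,0.5,0.5,0.5,0.5,0.5,0.5]

```text
time_s: 7.0
tcp_pos: [0.4731, -0.0918, 0.16]
tool_rot: [[0.088, 0.996, -0.0], [0.996, -0.088, -0.0], [-0.0, -0.0, -1.0]]
force: [0.1, 0.8, -0.3]
grip_width: 0.0215
```

```bash
python3 - <<'E'
from h import *
from plant import arm,capture
plan(-.082,-.135,.0645)
st=arm.get_state();c=capture('wrist');T=np.array(c['T_tool_cam']);R=np.array(st['tool_rot'])
c['orientation']=R@T[:3,:3];c['xyz']=R@T[:3,3]+st['tcp_pos']
k=np.load('slab.npz')
H,S,V=cv2.split(cv2.cvtColor(c['color'],cv2.COLOR_RGB2HSV))
for ce,s in blobs(((H<6)|(H>174))&(S>150)&(V>110)):print(ce,s,(k['R'].T@(plane(c,*ce,.074)[:2]-k['M'])).round(4))
cv2.imwrite('pics/w2.png',c['color'][:,:,::-1])
E
```

```text
t 7.0 tgt [ 0.4654 -0.1666  0.0645] dp [-0.301 -0.004  0.382] twist [-0.  0. -0.] slab now [-0.0809 -0.0598] [ 0.4731 -0.0918  0.16  ]
[279.8 242.8] [260, 225, 42, 36, 1014] [-0.0802 -0.0823]
[499.2 254.8] [478, 234, 44, 41, 1286] [ 0.0916 -0.0924]
```

View pics/w2.png

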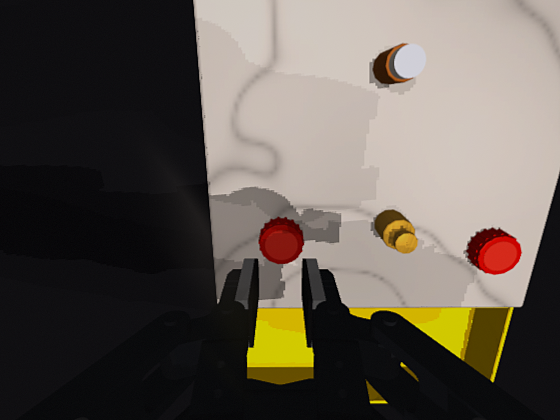

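Cap B is at (280,243) and cap C at (499,255); both agree with the earlier fix. Descending behind B.

drive_tool:
  dp:
    - [-0.05,0,0]
    - [-0.13,0,0]
    - [-0.21,0,0]
    - [-0.28,0,0.04]
    - [-0.3,0,0.1]
    - [-0.3,0,0.18]
    - [-0.3,0,0.26]
    - [-0.3,0,0.33]
    - [-0.3,0,0.37]
    - [-0.3,0,0.38]
    - [-0.3,0,0.38]
  twist:
    - [0,0,0]
    - [0,0,0]
    - [0,0,0]
    - [0,0,0]
    - [0,0,0]
    - [0,0,0]
    - [0,0,0]
    - [0,0,0]
    - [0,0,0]
    - [0,0,0]
    - [0,0,0]
  grip: [0.5,0.5,0.5,0.5,0.5,0.5,0.5,0.5,0.5,0.5,0.5]

```text
time_s: 8.15
tcp_pos: [0.4672, -0.1651, 0.065]
tool_rot: [[0.085, 0.996, -0.0], [0.996, -0.085, 0.0], [0.0, -0.0, -1.0]]
force: [-0.1, 0.2, 0.3]
grip_width: 0.0213
```

```bash
python3 - <<'E'
from h import *
plan(-.082,.19,.0645)
E
```

```text
t 8.15 tgt [0.4939 0.1571 0.0645] dp [ 1.293 -0.003  0.002] twist [-0.    -0.     0.003] slab now [-0.0803 -0.1333] [ 0.4672 -0.1651  0.065 ]
```

drive_tool:
  dp:
    - [0.02,0,0]
    - [0.05,0,0]
    - [0.08,0,0]
    - [0.12,0,0]
    - [0.16,0,0]
    - [0.2,0,0]
    - [0.24,0,0]
    - [0.28,0,0]
    - [0.32,0,0]
    - [0.36,0,0]
    - [0.4,0,0]
    - [0.44,0,0]
    - [0.48,0,0]
    - [0.52,0,0]
    - [0.56,0,0]
    - [0.6,0,0]
    - [0.63,0,0]
    - [0.66,0,0]
    - [0.68,0,0]
    - [0.68,0,0]
  twist:
    - [0,0,0]
    - [0,0,0]
    - [0,0,0]
    - [0,0,0]
    - [0,0,0]
    - [0,0,0]
    - [0,0,0]
    - [0,0,0]
    - [0,0,0]
    - [0,0,0]
    - [0,0,0]
    - [0,0,0]
    - [0,0,0]
    - [0,0,0]
    - [0,0,0]
    - [0,0,0]
    - [0,0,0]
    - [0,0,0]
    - [0,0,0]
    - [0,0,0]
  grip: [0.5,0.5,0.5,0.5,0.5,0.5,0.5,0.5,0.5,0.5,0.5,0.5,0.5,0.5,0.5,0.5,0.5,0.5,0.5,0.5]

```text
time_s: 10.15
tcp_pos: [0.4817, 0.0051, 0.065]
tool_rot: [[0.084, 0.996, 0.0], [0.996, -0.084, 0.001], [0.001, 0.0, -1.0]]
force: [-0.8, 0.9, 0.2]
grip_width: 0.0212
```

```bash
python3 - <<'E'
from h import *
plan(-.082,.19,.0645)
from plant import arm,capture
c=capture('wrist')['color'];d=capture('side')['color']
cv2.imwrite('pics/d3.png',cv2.resize(np.hstack([c,d])[:,:,::-1],(800,300)))
E
```

```text
t 10.15 tgt [0.4939 0.1571 0.0645] dp [ 0.61  -0.002  0.002] twist [ 0.    -0.001  0.004] slab now [-0.0808  0.0375] [0.4817 0.0051 0.065 ]
```

View pics/d3.png

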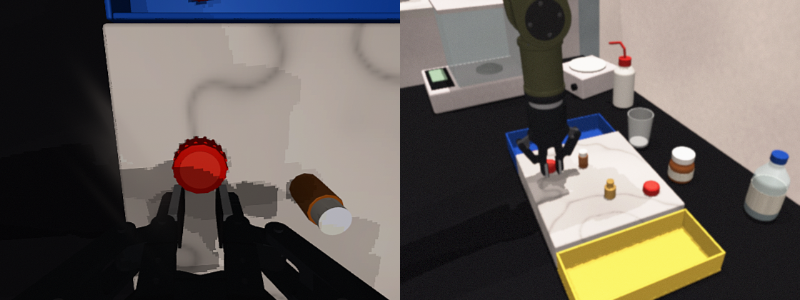

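Cap B sits centred in the cradle (200,165) and the vial is clear. Continuing the push.

drive_tool:
  dp:
    - [0.02,0,0]
    - [0.05,0,0]
    - [0.08,0,0]
    - [0.12,0,0]
    - [0.16,0,0]
    - [0.2,0,0]
    - [0.24,0,0]
    - [0.28,0,0]
    - [0.32,0,0]
    - [0.36,0,0]
    - [0.4,0,0]
    - [0.44,0,0]
    - [0.48,0,0]
    - [0.52,0,0]
    - [0.55,0,0]
    - [0.58,0,0]
    - [0.6,0,0]
    - [0.6,0,0]
  twist:
    - [0,0,0]
    - [0,0,0]
    - [0,0,0]
    - [0,0,0]
    - [0,0,0]
    - [0,0,0]
    - [0,0,0]
    - [0,0,0]
    - [0,0,0]
    - [0,0,0]
    - [0,0,0]
    - [0,0,0]
    - [0,0,0]
    - [0,0,0]
    - [0,0,0]
    - [0,0,0]
    - [0,0,0]
    - [0,0,0]
  grip: [0.5,0.5,0.5,0.5,0.5,0.5,0.5,0.5,0.5,0.5,0.5,0.5,0.5,0.5,0.5,0.5,0.5,0.5]

```text
time_s: 12.05
tcp_pos: [0.4945, 0.1546, 0.065]
tool_rot: [[0.084, 0.996, 0.0], [0.996, -0.084, 0.001], [0.001, 0.0, -1.0]]
force: [0.4, -0.8, 0.0]
grip_width: 0.0212
```

```bash
python3 - <<'E'
from h import *
plan(.091,-.145,.16)
from plant import arm,capture
c=capture('scene')['color'][90:330,130:450];d=capture('side')['color'][130:370,130:450]
cv2.imwrite('pics/d4.png',cv2.resize(np.hstack([c,d])[:,:,::-1],(800,300)))
E
```

```text
t 12.05 tgt [ 0.6368 -0.1918  0.16  ] dp [-1.333  0.684 -0.381] twist [ 0.    -0.001  0.004] slab now [-0.0813  0.1875] [0.4945 0.1546 0.065 ]
```

View pics/d4.png

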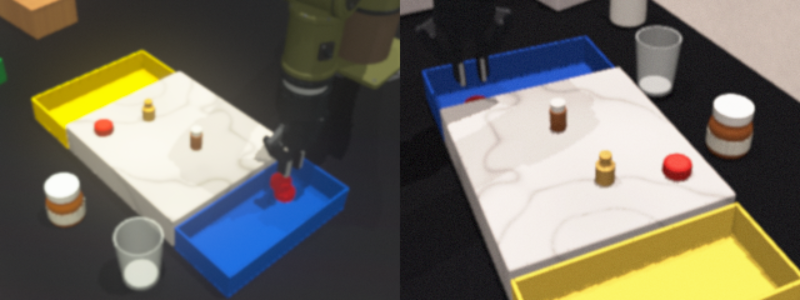

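Both A and B are in the blue tray. Going on to C at a safe height.

drive_tool:
  dp:
    - [0,0,-0.06]
    - [0,0,-0.18]
    - [0,0,-0.3]
    - [-0.05,0.03,-0.38]
    - [-0.14,0.07,-0.4]
    - [-0.24,0.12,-0.4]
    - [-0.35,0.18,-0.4]
    - [-0.46,0.24,-0.4]
    - [-0.57,0.29,-0.4]
    - [-0.68,0.35,-0.4]
    - [-0.79,0.41,-0.4]
    - [-0.88,0.46,-0.4]
    - [-0.95,0.5,-0.4]
    - [-0.98,0.52,-0.4]
    - [-0.98,0.52,-0.4]
  twist:
    - [0,0,0]
    - [0,0,0]
    - [0,0,0]
    - [0,0,0]
    - [0,0,0]
    - [0,0,0]
    - [0,0,0]
    - [0,0,0]
    - [0,0,0]
    - [0,0,0]
    - [0,0,0]
    - [0,0,0]
    - [0,0,0]
    - [0,0,0]
    - [0,0,0]
  grip: [0.5,0.5,0.5,0.5,0.5,0.5,0.5,0.5,0.5,0.5,0.5,0.5,0.5,0.5,0.5]

```text
time_s: 13.65
tcp_pos: [0.6029, -0.1033, 0.1649]
tool_rot: [[0.088, 0.996, -0.0], [0.996, -0.088, -0.001], [-0.001, -0.0, -1.0]]
force: [-0.7, 0.0, -0.2]
grip_width: 0.0213
```

```bash
python3 - <<'E'
from h import *
plan(.091,-.143,.0645)
E
```

```text
t 13.65 tgt [ 0.637  -0.1898  0.0645] dp [-0.332  0.166  0.402] twist [-0.     0.001 -0.   ] slab now [ 0.0494 -0.0598] [ 0.6029 -0.1033  0.1649]
```

drive_tool:
  dp:
    - [-0.05,0.03,0]
    - [-0.13,0.07,0]
    - [-0.22,0.11,0]
    - [-0.29,0.15,0.02]
    - [-0.33,0.165,0.08]
    - [-0.33,0.165,0.16]
    - [-0.33,0.165,0.25]
    - [-0.33,0.165,0.33]
    - [-0.33,0.165,0.38]
    - [-0.33,0.165,0.4]
    - [-0.33,0.165,0.4]
  twist:
    - [0,0,0]
    - [0,0,0]
    - [0,0,0]
    - [0,0,0]
    - [0,0,0]
    - [0,0,0]
    - [0,0,0]
    - [0,0,0]
    - [0,0,0]
    - [0,0,0]
    - [0,0,0]
  grip: [0.5,0.5,0.5,0.5,0.5,0.5,0.5,0.5,0.5,0.5,0.5]

```text
time_s: 14.75
tcp_pos: [0.6367, -0.1867, 0.0643]
tool_rot: [[0.085, 0.996, -0.001], [0.996, -0.085, 0.001], [0.0, -0.001, -1.0]]
force: [-0.1, 0.0, 0.1]
grip_width: 0.0217
```

```bash
python3 - <<'E'
from h import *
plan(.091,.19,.0645)
from plant import arm,capture
c=capture('scene')['color'][90:330,130:450];d=capture('wrist')['color'][:,:]
cv2.imwrite('pics/d5.png',np.hstack([cv2.resize(c,(400,300)),cv2.resize(d,(400,300))])[:,:,::-1])
E
```

```text
t 14.75 tgt [0.6663 0.1419 0.0645] dp [ 1.32   0.007 -0.   ] twist [-0.001 -0.     0.003] slab now [ 0.0904 -0.14  ] [ 0.6367 -0.1867  0.0643]
```

View pics/d5.png

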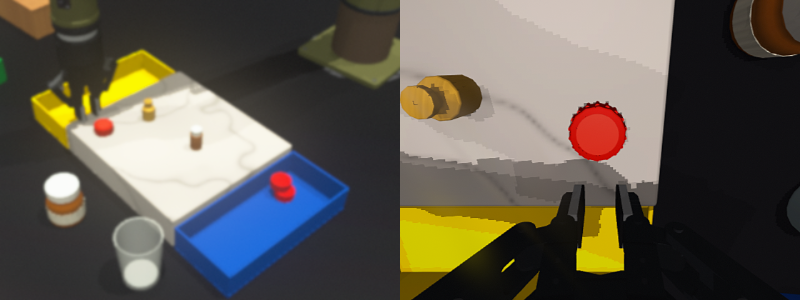

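Cap B rests on A well below the rim, cap C is at (598,132) squarely ahead of the fingers, and the weight is clear. Sweeping C.

drive_tool:
  dp:
    - [0.02,0,0]
    - [0.05,0,0]
    - [0.08,0,0]
    - [0.12,0,0]
    - [0.16,0,0]
    - [0.2,0,0]
    - [0.24,0,0]
    - [0.28,0,0]
    - [0.32,0,0]
    - [0.36,0,0]
    - [0.4,0,0]
    - [0.44,0,0]
    - [0.48,0,0]
    - [0.52,0,0]
    - [0.56,0,0]
    - [0.6,0,0]
    - [0.64,0,0]
    - [0.67,0,0]
    - [0.7,0,0]
    - [0.7,0,0]
  twist:
    - [0,0,0]
    - [0,0,0]
    - [0,0,0]
    - [0,0,0]
    - [0,0,0]
    - [0,0,0]
    - [0,0,0]
    - [0,0,0]
    - [0,0,0]
    - [0,0,0]
    - [0,0,0]
    - [0,0,0]
    - [0,0,0]
    - [0,0,0]
    - [0,0,0]
    - [0,0,0]
    - [0,0,0]
    - [0,0,0]
    - [0,0,0]
    - [0,0,0]
  grip: [0.5,0.5,0.5,0.5,0.5,0.5,0.5,0.5,0.5,0.5,0.5,0.5,0.5,0.5,0.5,0.5,0.5,0.5,0.5,0.5]

```text
time_s: 16.85
tcp_pos: [0.6521, -0.011, 0.0649]
tool_rot: [[0.083, 0.997, -0.0], [0.997, -0.083, 0.001], [0.001, -0.0, -1.0]]
force: [-0.3, 0.5, 0.2]
grip_width: 0.0213
```

```bash
python3 - <<'E'
from h import *
plan(.091,.19,.0645)
from plant import arm,capture
c=capture('scene')['color'][90:330,130:450];d=capture('wrist')['color'][:,:]
cv2.imwrite('pics/d6.png',np.hstack([cv2.resize(c,(400,300)),cv2.resize(d,(400,300))])[:,:,::-1])
E
```

```text
t 16.85 tgt [0.6663 0.1419 0.0645] dp [0.614 0.006 0.002] twist [-0.    -0.001  0.004] slab now [0.0903 0.0365] [ 0.6521 -0.011   0.0649]
```

View pics/d6.png

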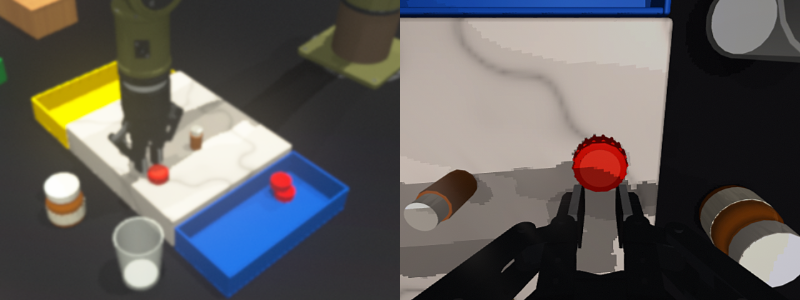

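```bash
python3 - <<'E'
from h import *
a,b=load('scene0.npz'),load('side0.npz');k=np.load('slab.npz')
f=lambda c,u,v,z:(k['R'].T@(plane(c,u,v,z)[:2]-k['M'])).round(3)
# rim ellipse: scene zoom centre (217,382); side zoom (472,30)
print('beaker rim',f(a,150+217/2.4,120+382/2.4,.09),f(b,140+472/2.4,150+30/2.4,.09))
E
```

```text
beaker rim [0.205 0.16 ] [0.197 0.146]
```

The beaker's edge is at slab x ≈ 0.165. I'll drift 10 mm inward while pushing for extra margin.

drive_tool:
  dp:
    - [0.02,0,0]
    - [0.05,0,0]
    - [0.08,-0.005,0]
    - [0.12,-0.01,0]
    - [0.16,-0.015,0]
    - [0.2,-0.02,0]
    - [0.24,-0.025,0]
    - [0.28,-0.03,0]
    - [0.32,-0.035,0]
    - [0.36,-0.04,0]
    - [0.4,-0.04,0]
    - [0.44,-0.04,0]
    - [0.48,-0.04,0]
    - [0.52,-0.04,0]
    - [0.55,-0.04,0]
    - [0.58,-0.04,0]
    - [0.6,-0.04,0]
    - [0.6,-0.04,0]
  twist:
    - [0,0,0]
    - [0,0,0]
    - [0,0,0]
    - [0,0,0]
    - [0,0,0]
    - [0,0,0]
    - [0,0,0]
    - [0,0,0]
    - [0,0,0]
    - [0,0,0]
    - [0,0,0]
    - [0,0,0]
    - [0,0,0]
    - [0,0,0]
    - [0,0,0]
    - [0,0,0]
    - [0,0,0]
    - [0,0,0]
  grip: [0.5,0.5,0.5,0.5,0.5,0.5,0.5,0.5,0.5,0.5,0.5,0.5,0.5,0.5,0.5,0.5,0.5,0.5]

```text
time_s: 18.75
tcp_pos: [0.6548, 0.1386, 0.065]
tool_rot: [[0.084, 0.996, 0.0], [0.996, -0.084, 0.001], [0.001, -0.0, -1.0]]
force: [0.3, -0.3, -0.1]
grip_width: 0.0212
```

drive_tool:
  dp:
    - [0,0,-0.06]
    - [0,0,-0.18]
    - [0,0,-0.32]
    - [0,0,-0.46]
    - [-0.05,-0.05,-0.56]
    - [-0.1,-0.1,-0.6]
    - [-0.15,-0.15,-0.6]
    - [-0.15,-0.15,-0.6]
  twist:
    - [0,0,0]
    - [0,0,0]
    - [0,0,0]
    - [0,0,0]
    - [0,0,0]
    - [0,0,0]
    - [0,0,0]
    - [0,0,0]
  grip: [0.5,0.5,0.5,0.5,0.5,0.5,0.5,0.5]

```text
time_s: 19.55
tcp_pos: [0.6131, 0.0999, 0.2169]
tool_rot: [[0.089, 0.996, 0.0], [0.996, -0.089, -0.001], [-0.001, 0.0, -1.0]]
force: [0.4, -0.1, -0.2]
grip_width: 0.0213
```

```bash
python3 - <<'E'
from h import *
from plant import arm,capture
print(arm.get_state()['time_s'])
C={n:capture(n) for n in('scene','side')}
for n,c in C.items():
    np.savez(n+'1.npz',**c)
    H,S,V=cv2.split(cv2.cvtColor(c['color'],cv2.COLOR_RGB2HSV))
    for ce,s in blobs((H>8)&(H<28)&(S>90)&(V>50),15):
        if n=='scene' and 160<ce[0]<300 and 160<ce[1]<300 or n=='side' and 240<ce[0]<400 and 200<ce[1]<270: print(n,ce,s)
c=C['scene']['color'][90:330,130:450];d=C['side']['color'][130:370,130:450]
cv2.imwrite('pics/d7.png',cv2.resize(np.hstack([c,d])[:,:,::-1],(800,300)))
E
```

```text
19.55
scene [248.5 177.9] [244, 169, 10, 18, 142]
scene [286.5 203.6] [283, 199, 8, 11, 77]
scene [181.9 254.3] [166, 243, 31, 19, 291]
scene [185.3 269.5] [173, 265, 23, 8, 37]
side [256.  226.1] [250, 216, 13, 20, 188]
side [393.5 234.4] [376, 222, 37, 21, 433]
side [389.4 253.5] [375, 246, 31, 11, 66]
side [293.6 264.9] [286, 250, 16, 29, 356]
```

View pics/d7.png

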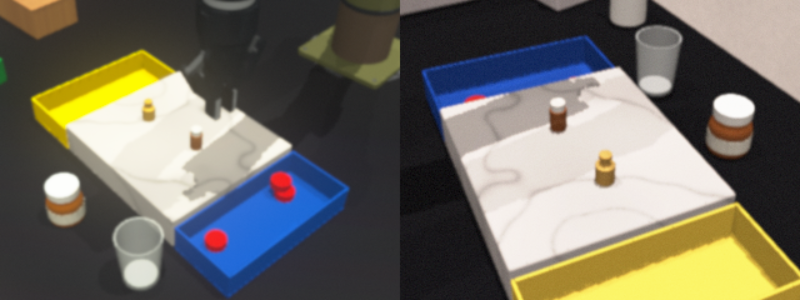

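```bash
python3 - <<'E'
from h import *
a=load('scene1.npz');k=np.load('slab.npz')
f=lambda u,v,z:(k['R'].T@(plane(a,u,v,z)[:2]-k['M'])).round(3)
print('B',f(354.8,234.8,.036),'A',f(360,245,.015),'C',f(302,282,.018),'tray sx +-.135 sy .153-.273')
y,x=215,330;cv2.imwrite('pics/z8.png',cv2.resize(a['color'][y:y+50,x:x+60,::-1],None,fx=10,fy=10,interpolation=2))
E
```

```text
B [-0.074  0.183] A [-0.077  0.198] C [0.085 0.193] tray sx +-.135 sy .153-.273
```

View pics/z8.png

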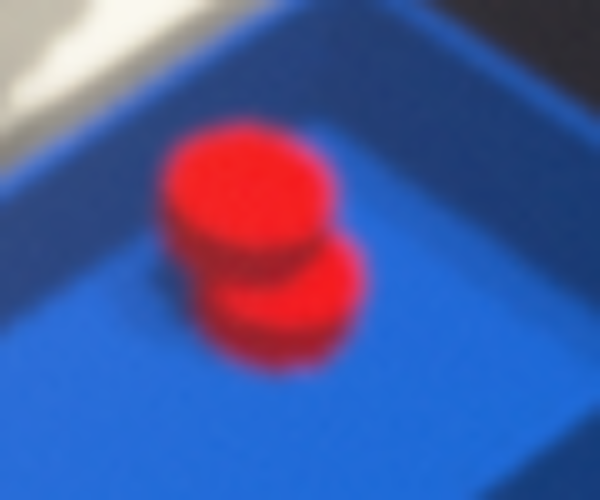

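Cap B rests stably on A, wholly inside the tray and below its rim. Handing in.

```bash
python3 -c "
from plant import sign_off
print(sign_off())"
```

```text
the job is handed in; nothing more can be done
None
```

All three red caps are in the blue tray. I swept each one along the slab with its own push of the slightly opened fingers, lifting none, and handed the job in after about 20 s of robot time.

- **Caps:** in the last pictures two caps lie on the tray floor. The second cap landed on top of the first and rests there steadily, by my estimate about 36 mm above the bench, below the 50 mm rim.
- **Other objects:** the weight, vial and jar are within half a pixel or so of where they started in both views. The beaker looks unmoved by eye; I did not measure it again.
- **Yellow tray and forces:** the yellow tray looks empty. Force readings at the end of each move stayed under about 1.3 N.
- **Disagreement:** cap positions from the scene, side and wrist cameras differed by up to about 6 mm, which the finger cradle had room for.

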